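# Hold the magnet clip open over the recipe card

### The job

The recipe card on the stand goes up on the fridge, face out, together with a second card that I am about to slip in behind it. Take the large magnet clip off the rim of the recipe tin, turn it so that its magnet is on the blank back side of the card, and bring it squeezed wide open down over the middle of the card's top edge, square to the card, one jaw each side, lips one to two centimetres below the edge and not touching the card. Finish there, still holding the clip gaping; do not shove the card or its stand, and leave the small clip and everything else where they are.

Things in the scene. Friction and masses are not known exactly. Their poses are not given: they have to be found in the camera images.
- clip_grip (a point): large steel bulldog clip: point midway between its two squeezing tails. It starts clamped by its spring on the tin's right-hand wall, tails up, jaws down, magnet outward; this point is then 44 mm above the tin's rim. Axes as parked: x along the jaws and the wall, y out of the half that bears the magnet, z up. These axes belong to that half, which swings by half the opening when squeezed
- clip: the same clip, 60 g, same axes; origin at the middle of its pin (hinge along x, coil 9 mm thick), 26 mm below clip_grip. Tails: flat plates 26 mm wide (x), up to 45 mm above the pin, parked in a V 16 mm wide over the outside at the pin and 41 mm at the top; squeezing them together along y opens the jaws. Magnet: black disc, 25 mm across, 7 mm thick, 20 mm below the pin
- clip_back_lip (a point): middle of the lip (lowest inner edge) of the clip's jaw that bears the magnet; jaws 46 mm wide (x), lips 41 mm below the pin as parked, 39 mm when wide open
- clip_front_lip (a point): middle of the lip of the clip's other, plain jaw
- clip_front (a joint): opening of the large clip, rad: 0 parked on the 3 mm wall, -0.07 fully shut, 0.56 squeezed fully open (tails parallel, 16 mm over the outside, lips 25 mm apart). Sprung shut: about 4 N at the tail tops starts to open it, 8 to 13 N holds it fully open, more does no harm
- small_clip_grip (a point): the other, smaller steel clip parked on the same wall, without a magnet (jaws 30 mm, tails 18 mm wide, 34 mm long): point 26 mm above its pin; leave it. Which of the two clips is nearer the robot varies; they are 76 to 104 mm apart
- recipe_tin: open white sheet-steel tin of index cards, 190 (x) x 140 (y) x 105 mm tall, walls 3 mm, fixed; origin under its centre, label frame on its front (-x); its right-hand wall (-y, mid-thickness at y = -68.5 mm) carries the clips and reaches 23 mm up between their jaws; the cards inside stay 20 mm below the rim
- card_edge (a point): middle of the top edge of the recipe card, 112 mm above the worktop: stiff laminated card 148 wide (y) x 100 x 2.5 mm thick, standing upright in a slotted wooden block. Axes: y along the edge, z up, x out of the card's blank back; the ruled front looks to -x, towards the robot
- card_stand: the wooden block (50 x 120 x 24 mm) with the card, 0.4 kg, loose on the worktop; origin under its centre, axes as card_edge
- mug: white mug, 82 mm across, 94 mm tall, handle at -y; origin under it; leave it
- bowl: white footed bowl with patterned rim, 200 mm across, 91 mm tall; origin under its centre; leave it
- garlic_jar: small spice jar with white cap, 34 mm across, 89 mm tall; origin under its centre; leave it
- red_cap_jar: spice jar with red cap, 44 mm across, 110 mm tall; origin under its centre; leave it
- oil_bottle: slim yellow bottle, 40 mm across, 146 mm tall; origin under its centre; leave it
- seed_jar: short dark spice jar, black cap, 37 mm across, 84 mm tall; origin under its centre; leave it

How it is judged (in metres and radians):
On the way:
1. the large clip is lifted clear of the tin's rim in the fingers (z of clip_back_lip in the frame of recipe_tin above 0.115 m and contact force between the fingers and clip above 1 N and contact force between clip and recipe_tin below 0.1 N), for 0.2 s.
At the end, for the whole second after the job is handed in: Fingers hold the large clip open (over 0.42 rad), still, touching neither card nor tin (under 0.3 N): magnet jaw behind, plain jaw in front, lips 4-25 mm off the card, 6-32 mm below its edge, within 20 mm of the middle, square within 0.15 rad; card upright, within 10 mm of its place (value of joint clip_front above 0.42 rad and contact force between the fingers and clip above 2 N and x of clip_back_lip in the frame of card_edge between 0.004 and 0.025 m and x of clip_front_lip in the frame of card_edge between -0.025 and -0.004 m and z of clip_back_lip in the frame of card_edge between -0.032 and -0.006 m and z of clip_front_lip in the frame of card_edge between -0.032 and -0.006 m and y of clip_back_lip in the frame of card_edge between -0.02 and 0.02 m and angle between the x axis of clip and the y axis of card_edge, either way round below 0.15 rad and contact force between clip and card_stand below 0.3 N and contact force between clip and recipe_tin below 0.3 N and linear speed of clip below 0.03 m/s and angle between card_edge's own z axis and vertical below 0.05 rad and distance of card_edge from where it was at the start of the episode below 0.01 m); the arm keeps its last pose, push and grip.
It fails at once if the clip or the robot pushes on the card or its stand with more than 5 N (contact force between any of clip, the arm, the fingers and card_stand above 5 N).
It fails at once if the card stand is shifted by more than 15 mm (distance of card_edge from where it was at the start of the episode above 0.015 m).
It fails at once if the small clip is taken or shifted by more than 15 mm (distance of small_clip_grip from where it was at the start of the episode above 0.015 m).
It fails at once if a bystander is shifted by more than 25 mm (distance of any of mug, bowl, garlic_jar, red_cap_jar, oil_bottle, seed_jar from where it was at the start of the episode above 0.025 m).
It also fails if it takes over 38 s, if anything falls off the work surface, if the arm or the gripper's body presses on something with over 40 N, if the wrist force passes 120 N, or if a joint passes its speed limit or range.

### The arm

A 6-joint arm with a two-finger parallel gripper is mounted at the origin on a cart in front of the work surface, level with it; the furniture and walls round the work are solid. World frame = base frame: x ahead of the robot, y to its left, z up, the work surface at z = 0. Lengths are in m, angles in degrees, forces in N, time in s.
With the tool pointing down it reaches from about 0.25 to 0.725 m from the base axis. Payload 9.7 kg.
Tool frame: the origin (TCP) lies at the very end of the fingers, on their centre line; the grasp point (between the pads) lies 19 mm behind it; z points along the fingers, y is the direction in which the jaws open and shut (so a half turn about z gives the same grasp; the last joint's range is limited). The gripper opens to 85 mm and grips with 20 to 120 N. Pads are 22 mm wide; open, the fingers measure 114 mm over their backs; the gripper's body (76 mm by 85 mm) begins 54 mm behind the grasp point. The pads swing forward as they close: fully open they stand 13 mm farther back than shut.
Start: joints at [75.917, 4.979, 10.078, 95.1, 0, 90], TCP at [0.134, 0.533, 0.231] pointing down, gripper open.
Joint ranges: [-179.16, 179.16], [-48.56, 103.87], [-65.8, 70.77], [-126.05, 130.52], [-82.76, 87.17], [-180, 180]. Speed limits (degrees/s): [127.2, 127.2, 147.25, 180, 180, 180].

### API

Orientations are given as [roll, pitch, yaw] about the fixed x, y, z axes, in that order (R = Rz(yaw) Ry(pitch) Rx(roll)).
In Python, from workcell import bot, camera, ticket gives the robot as it stands.
- The arm moves only by the shell command python3 -m jog 'ROWS' [FORCE]. ROWS is a JSON object of lists of equal length, an entry for each row: "turn": the turn, a rotation vector about the world's x, y, z each as a share of 8 degrees, from -1 to 1, a list of three; "delta_pos": the shift along the world's x, y, z each as a share of 50 mm, from -1 to 1, a list of three; "hand": the opening, from -1 (shut) to 1 (fully open). A call has exactly 10 rows; each row shifts and turns the commanded pose from where the row before left it; what a row does not reach is not made up. A row lasts 1/10 s, in which the tool goes at most 50 mm and 8.59 degrees, less where a joint would pass 70% of its speed; a pose out of reach is approached as far as the arm can. A call with a number of a shift or a turn outside -1 to 1 is refused whole. A call with a gripper value outside its range is refused whole. The fingers move at their own pace and stop on an object; FORCE is the grip in N (left out, the last holds). Time passes only in rows, so rows that do not move let the fingers close, or fill a call up. It gives the time, the measured TCP pose, the force and the opening at its end, in the units of the state.
- bot.get_obs(): the state, without advancing time (a new reading comes with each control period).
- camera(name): name is "side" or "top"; returns a dict with "frame" (400x640x3 uint8, red, green, blue), "range_z" (400x640 float32, m along the optical axis (not along the pixel's ray), 0 where there is no reading), "fx", "fy", "cx", "cy" (pixels), "extrinsics" (4x4, takes a point from world to camera coordinates). Camera axes: x right, y up, looking along -z (the intrinsics and any distortion apply to the point x, -y, -z); pixel columns grow to the right and rows downward; lengths in m; the calibration is good to about 2 mm. A picture is of the moment at which its call begins.
- ticket.job_done(): hands the job in, once; it reports no verdict.
The state is a dict: "time": time; "q": joint angles; "qd": joint speeds; "joint_efforts": joint torques, N m; "ee_pos": TCP position; "tcp_rot": TCP orientation; "wrist_force": force on the tool from outside, world axes, zero at the start; "torque": the same for the moment, N m; "opening": finger opening in m.
Only numpy, scipy, OpenCV 4.12 (cv2) and the standard library are available. Lean on these libraries where they do the work, as an engineer would, in place of code of your own. Each camera call takes 0.05 s, during which the arm holds its last target.

## Working session

There is one attempt and no reset: what is moved stays moved. The work goes in short steps, Python scripts to look and compute and a shell command to move; the robot and the scene stay as the last step left them, time stands still between calls to the robot, and variables do not carry over. Pictures are saved under pics/ and viewed, and the job is handed in when it is done.

```bash
ls; mkdir -p pics
python3 - <<'E'
from workcell import bot,camera
import cv2,numpy as np
for n in("side","top"):
    c=camera(n); cv2.imwrite(f"pics/{n}0.png",cv2.cvtColor(c["frame"],cv2.COLOR_RGB2BGR)); np.savez(f"{n}0.npz",**c)
    print(n,c["fx"],c["fy"],c["cx"],c["cy"],c["extrinsics"].round(4).tolist(),[k for k in c])
print(bot.get_obs())
E
```

```text
pics
side 482.28785275753194 482.28785275753194 315.90246698952944 196.71144746331342 [[0.9562, -0.2923, -0.0153, -0.5069], [0.2436, 0.7657, 0.5952, -0.178], [-0.1623, -0.5729, 0.8034, -1.6168], [0.0, 0.0, 0.0, 1.0]] ['frame', 'range_z', 'fx', 'fy', 'cx', 'cy', 'extrinsics']
top 489.6496998726704 489.6496998726704 314.40625825435524 206.12063720214735 [[-0.0825, -0.9965, 0.0104, 0.0327], [0.908, -0.0708, 0.413, -0.5611], [-0.4108, 0.0435, 0.9107, -1.3967], [0.0, 0.0, 0.0, 1.0]] ['frame', 'range_z', 'fx', 'fy', 'cx', 'cy', 'extrinsics']
{'time': 0.1, 'q': array([ 7.59169942e+01,  5.00739992e+00,  1.00390107e+01,  9.51013595e+01,
       -5.86912266e-04,  9.00018751e+01]), 'qd': array([ 0.0392566 , -0.0201723 ,  0.20363351,  0.09139521,  0.02453151,
       -0.08665327]), 'joint_efforts': array([-6.38098954e-04, -5.21562195e+01,  4.65652871e+01,  1.61666778e-02,
       -2.19455114e-05,  1.52772702e-05]), 'ee_pos': array([0.13377938, 0.53325542, 0.2306594 ]), 'tcp_rot': array([-1.79930251e+02,  5.89194491e-04,  1.65915120e+02]), 'wrist_force': array([ 0.62140404, -0.38541768, -0.35396453]), 'torque': array([-0.02986876,  0.02995926, -0.01255608]), 'opening': 0.08545632489481564}
```

View pics/side0.png

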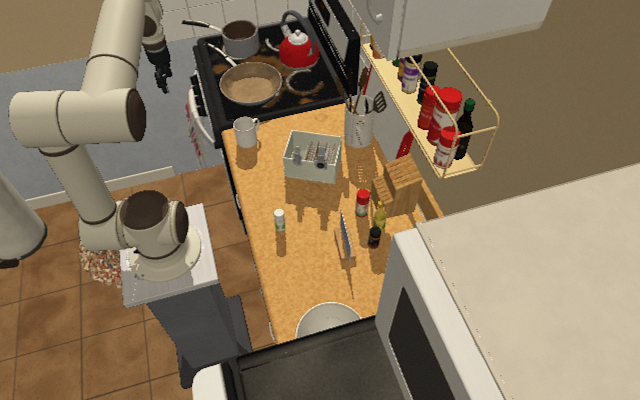

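View pics/top0.png

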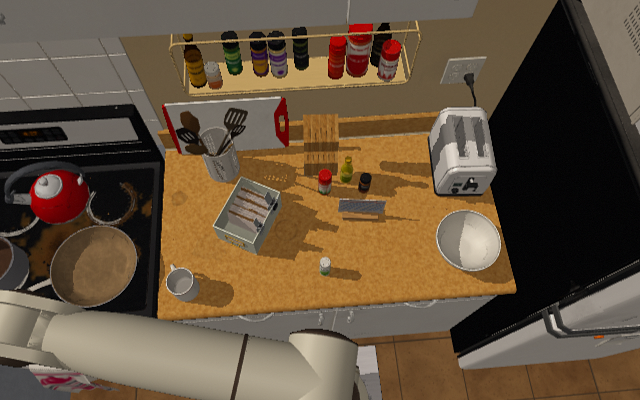

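The side view shows the tin at about (312,157) with the clips on its near wall, and the card edge-on at (346,237). In the top view the tin is at (247,213) and the card at (362,206). I'll zoom in on both.

Run:
```python
import cv2
a=cv2.imread("pics/side0.png");b=cv2.imread("pics/top0.png")
cv2.imwrite("pics/s1.png",cv2.resize(a[115:275,270:400],None,fx=4.5,fy=3.7 and 4.5,interpolation=cv2.INTER_CUBIC)[:600])
cv2.imwrite("pics/s1.png",cv2.resize(a[125:275,270:400],None,fx=4,fy=4,interpolation=cv2.INTER_CUBIC))
cv2.imwrite("pics/t1.png",cv2.resize(b[165:265,205:395],None,fx=4,fy=4,interpolation=cv2.INTER_CUBIC))
```

```text
(no output)
```

View pics/s1.png

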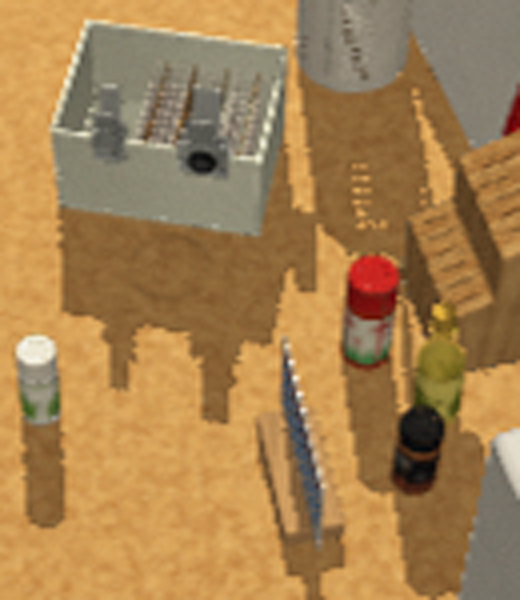

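View pics/t1.png

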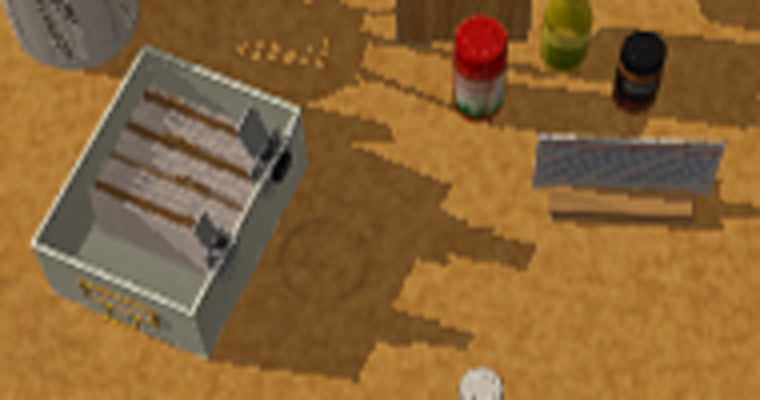

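```bash
cat > h.py <<'E'
import numpy as np
def ray(c,u,v):
    E=np.asarray(c["extrinsics"]);R=E[:3,:3];t=E[:3,3]
    d=np.array([(u-c["cx"])/c["fx"],-(v-c["cy"])/c["fy"],-1.]);return -R.T@t,R.T@d
def plane(c,u,v,z):
    o,d=ray(c,u,v);return o+d*(z-o[2])/d[2]
def tri(c1,p1,c2,p2):
    o1,d1=ray(c1,*p1);o2,d2=ray(c2,*p2)
    s=np.linalg.lstsq(np.c_[d1,-d2],o2-o1,rcond=None)[0]
    a=o1+d1*s[0];b=o2+d2*s[1];return (a+b)/2,np.linalg.norm(a-b)
def cloud(c):
    z=c["range_z"];v,u=np.mgrid[:z.shape[0],:z.shape[1]]
    E=np.asarray(c["extrinsics"]);P=np.stack([(u-c["cx"])/c["fx"]*z,-(v-c["cy"])/c["fy"]*z,-z],-1)
    return (P-E[:3,3])@E[:3,:3]
def pix(c,p):
    E=np.asarray(c["extrinsics"]);q=E[:3,:3]@np.asarray(p)+E[:3,3]
    return c["cx"]+c["fx"]*q[0]/-q[2], c["cy"]-c["fy"]*q[1]/-q[2]
E
python3 - <<'E'
import numpy as np
from h import *
S=np.load("side0.npz");T=np.load("top0.npz")
s=lambda u,v:(270+u/4-.4,125+v/4-.4)
t=lambda u,v:(205+u/4-.4,165+v/4-.4)
L={"tin-+":((88,20),(33,245)),"tin++":((285,44),(148,46)),"tin+-":((268,155),(302,106)),"tin--":((52,128),(192,312)),
"card+":((285,340),(540,135)),"card-":((320,548),(722,143))}
for k,(a,b) in L.items():
    p,e=tri(S,s(*a),T,t(*b));print(k,p.round(4),round(e,4),plane(S,*s(*a),.105).round(4),plane(T,*t(*b),.105 if 't' in k[:1] else .112).round(4))
for n,c in(("S",S),("T",T)):
    P=cloud(c);m=c["range_z"]>0
    # clip tails: above the rim near the tin
    k=m&(P[...,2]>.112)&(P[...,2]<.2)&(P[...,0]>.3)&(P[...,0]<.72)&(P[...,1]<.33)&(P[...,1]>.02)
    for p,(v,u) in zip(P[k],np.argwhere(k)): print(n,u,v,p.round(3)) if 1 else 0
E
```

```text
tin-+ [0.5285 0.3037 0.1079] 0.0048 [0.5314 0.308  0.105 ] [0.5272 0.3034 0.105 ]
tin++ [0.6898 0.2112 0.1163] 0.0047 [0.6959 0.2229 0.105 ] [0.6932 0.2118 0.105 ]
tin+- [0.6318 0.0922 0.112 ] 0.0098 [0.6387 0.1007 0.105 ] [0.6299 0.0912 0.105 ]
tin-- [0.4631 0.1836 0.11  ] 0.004 [0.4657 0.1891 0.105 ] [0.4629 0.1835 0.105 ]
card+ [ 0.588  -0.0943  0.1092] 0.0001 [ 0.5891 -0.0915  0.105 ] [ 0.5867 -0.094   0.112 ]
card- [ 0.5776 -0.2505  0.0576] 0.03 [ 0.5525 -0.2816  0.105 ] [ 0.5686 -0.2359  0.112 ]
S 300 131 [0.558 0.284 0.112]
S 303 131 [0.568 0.279 0.114]
S 290 132 [0.521 0.289 0.114]
S 315 133 [0.607 0.257 0.113]
S 322 134 [0.63  0.245 0.112]
S 324 134 [0.637 0.243 0.112]
S 335 136 [0.672 0.22  0.113]
S 289 137 [0.511 0.267 0.113]
S 340 141 [0.681 0.191 0.114]
S 295 146 [0.511 0.177 0.158]
S 296 146 [0.515 0.178 0.155]
S 338 146 [0.667 0.169 0.114]
S 295 147 [0.511 0.177 0.153]
S 296 147 [0.514 0.176 0.153]
S 297 147 [0.516 0.17  0.159]
S 298 147 [0.521 0.175 0.152]
S 299 147 [0.524 0.173 0.153]
S 318 147 [0.583 0.139 0.168]
S 319 147 [0.586 0.138 0.168]
S 320 147 [0.59  0.139 
[... 13106 characters left out ...]
167 0.125]
T 258 227 [0.507 0.164 0.117]
T 259 227 [0.505 0.161 0.122]
T 260 227 [0.504 0.158 0.124]
T 261 227 [0.509 0.156 0.112]
T 262 227 [0.491 0.15  0.154]
T 257 228 [0.503 0.167 0.122]
T 258 228 [0.5   0.164 0.127]
T 259 228 [0.501 0.161 0.125]
T 260 228 [0.499 0.158 0.128]
T 261 228 [0.496 0.154 0.137]
T 262 228 [0.505 0.153 0.114]
T 256 229 [0.501 0.171 0.119]
T 257 229 [0.498 0.167 0.124]
T 258 229 [0.499 0.164 0.123]
T 259 229 [0.501 0.162 0.117]
T 260 229 [0.499 0.158 0.12 ]
T 261 229 [0.496 0.155 0.128]
T 256 230 [0.496 0.17  0.122]
T 260 230 [0.494 0.158 0.125]
T 261 230 [0.498 0.156 0.115]
T 257 231 [0.496 0.168 0.113]
T 260 231 [0.493 0.159 0.12 ]
T 260 232 [0.492 0.159 0.114]
```

The large clip is the farther of the two: its magnet shows at (321,165) in the side view. Next I'll fit the tin axes, the clip's place along the wall and the card edge from both views.

Run:
```python
import numpy as np
from h import *
a=np.radians(-28.9);ex=np.array([np.cos(a),np.sin(a)]);ey=np.array([-ex[1],ex[0]])
c0=np.array([.5783,.1975])
for n in("side0","top0"):
    c=np.load(n+".npz");P=cloud(c);m=c["range_z"]>0
    k=m&(P[...,2]>.132)&(P[...,2]<.2)&(P[...,0]>.4)&(P[...,0]<.7)&(P[...,1]<.25)&(P[...,1]>.06)
    Q=P[k];X=(Q[:,:2]-c0)@ex;Y=(Q[:,:2]-c0)@ey
    for nm,g in(("large",X>0),("small",X<0)):
      for t,h in(("in",Y>-.068),("out",Y<-.068)):
        s=g&h
        if s.sum(): print(n,nm,t,s.sum(),"X",np.percentile(X[s],[2,50,98]).round(4),"Y",np.percentile(Y[s],[2,50,98]).round(4),"zmax",np.sort(Q[s,2])[-4:].mean().round(4))
    # magnet
    rgb=c["frame"].astype(int).sum(-1)
    k=m&(rgb<130)&(P[...,0]>.5)&(P[...,0]<.64)&(P[...,1]<.13)&(P[...,1]>.07)&(P[...,2]>.06)
    Q=P[k];print(n,"magnet",k.sum(),np.median((Q[:,:2]-c0)@ex).round(4),np.median((Q[:,:2]-c0)@ey).round(4),np.median(Q[:,2]).round(4))
    # rim
    k=m&(abs(P[...,2]-.105)<.008);D=P[...,:2]-c0;X=D@ex;Y=D@ey
    r=k&(abs(X)<.08)&(Y>.055)&(Y<.085);print(n,"left rim Y",np.median(Y[r]).round(4),np.polyfit(X[r],Y[r],1).round(4),np.median(P[...,2][k&r]).round(4))
    r=k&(X>-.09)&(X<.09)&(abs(Y+.0685)<.012)&~((X>-.06)&(X<-.01))&~((X>.02)&(X<.09));print(n,"right rim",np.median(Y[r]).round(4))
    # card: points of the slab
    k=m&(P[...,2]>.05)&(P[...,2]<.13)&(P[...,0]>.53)&(P[...,0]<.62)&(P[...,1]<-.07)&(P[...,1]>-.27)
    Q=P[k];h=Q[:,2]>.06
    f=np.polyfit(Q[:,1],Q[:,0],1);r=Q[:,0]-np.polyval(f,Q[:,1]);
    for _ in range(4):
        g=abs(r)<.008;f=np.polyfit(Q[g,1],Q[g,0],1);r=Q[:,0]-np.polyval(f,Q[:,1])
    g=abs(r)<.008
    print(n,"card",g.sum(),"dx/dy",f.round(4),"yaw",-np.degrees(np.arctan(f[0])).round(2),"y",np.percentile(Q[g,1],[1,99]).round(4),"zmax",np.percentile(Q[g,2],98).round(4))
    t=(Q[:,2]>.105)&g;print("   top pts",t.sum(),Q[t].mean(0).round(4),Q[t][:,1].min().round(4),Q[t][:,1].max().round(4))
```

```text
side0 large in 63 X [0.0321 0.0437 0.055 ] Y [-0.0579 -0.0519 -0.0447] zmax 0.169
side0 large out 40 X [0.0299 0.0433 0.0554] Y [-0.0865 -0.0795 -0.0733] zmax 0.1699
side0 small in 31 X [-0.0498 -0.0419 -0.0341] Y [-0.0583 -0.0529 -0.0474] zmax 0.1569
side0 small out 21 X [-0.05   -0.0426 -0.0341] Y [-0.0854 -0.0791 -0.0744] zmax 0.1598
side0 magnet 27 0.0448 -0.0769 0.1086
side0 left rim Y 0.0701 [0.006  0.0702] 0.1033
side0 right rim -0.0678
side0 card 164 dx/dy [0.1199 0.597 ] yaw -6.83 y [-0.2377 -0.0929] zmax 0.1167
   top pts 42 [ 0.5778 -0.1648  0.1115] -0.2353 -0.0902
top0 large in 55 X [0.0287 0.0416 0.0549] Y [-0.0608 -0.054  -0.0474] zmax 0.1703
top0 large out 12 X [0.0268 0.0363 0.0524] Y [-0.0881 -0.0857 -0.0711] zmax 0.1677
top0 small in 29 X [-0.0519 -0.044  -0.0352] Y [-0.0623 -0.0554 -0.052 ] zmax 0.1562
top0 small out 8 X [-0.0528 -0.0445 -0.0352] Y [-0.0852 -0.084  -0.0785] zmax 0.1563
top0 magnet 32 0.0407 -0.0763 0.1114
top0 left rim Y 0.0677 [-0.0001  0.0679] 0.1037
top0 right rim -0.0694
top0 card 403 dx/dy [0.1224 0.5957] yaw -6.98 y [-0.2373 -0.0936] zmax 0.1142
   top pts 69 [ 0.5757 -0.1653  0.1101] -0.2376 -0.0953
```

Run:
```python
import cv2
a=cv2.imread("pics/side0.png");b=cv2.imread("pics/top0.png")
cv2.imwrite("pics/s2.png",cv2.resize(a[205:270,325:365],None,fx=9,fy=9,interpolation=cv2.INTER_NEAREST))
cv2.imwrite("pics/t2.png",cv2.resize(b[190:225,330:395],None,fx=12,fy=12,interpolation=cv2.INTER_NEAREST))
```

```text
(no output)
```

View pics/s2.png

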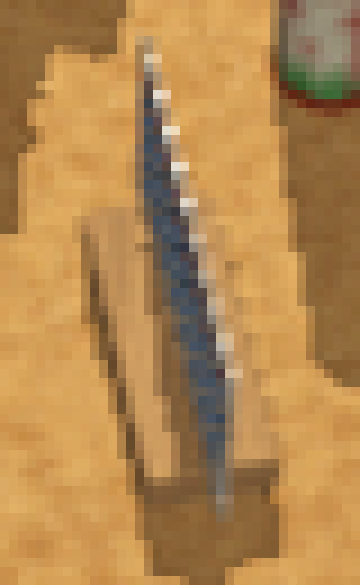

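View pics/t2.png

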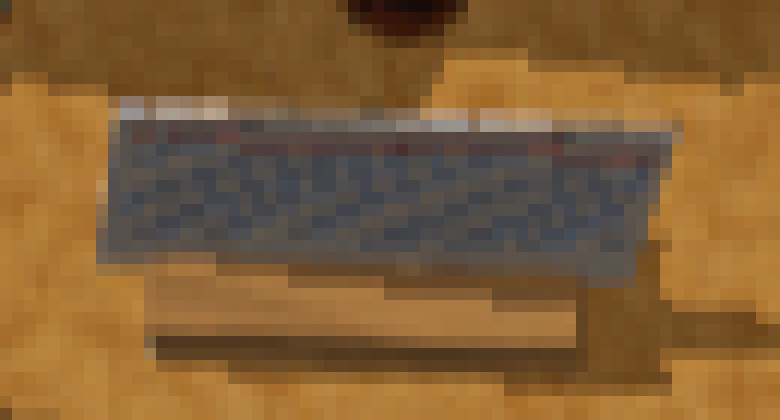

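Run:
```python
import numpy as np
from h import *
S=np.load("side0.npz");T=np.load("top0.npz")
a=np.radians(-28.9);ex=np.array([np.cos(a),np.sin(a)]);ey=np.array([-ex[1],ex[0]])
print("clip",np.array([.5783,.1975])+.0425*ex-.0685*ey)
A,e1=tri(S,(341.3,210.4),T,(339.6,198.6));B,e2=tri(S,(350.7,246.8),T,(386,200.3));print(A.round(4),e1,B.round(4),e2,(A+B)/2,np.linalg.norm(A-B),np.degrees(np.arctan2(-(A-B)[0],(A-B)[1])))
for c,p,q in((S,(341.3,210.4),(350.7,246.8)),(T,(339.6,198.6),(386,200.3))):
    p,q=plane(c,*p,.112),plane(c,*q,.112);print(p.round(4),q.round(4),((p+q)/2).round(4))
# inner/outer tail top centres triangulated
```

```text
clip [0.5824024  0.11699118]
[ 0.5895 -0.0947  0.1045] 0.0003033477466310542 [ 0.5698 -0.2384  0.1125] 0.002744068616646576 [ 0.57963086 -0.1665627   0.10849879] 0.14527860004940846 -7.790101526123627
[ 0.5877 -0.0996  0.112 ] [ 0.5713 -0.2375  0.112 ] [ 0.5795 -0.1685  0.112 ]
[ 0.5858 -0.0939  0.112 ] [ 0.5686 -0.2388  0.112 ] [ 0.5772 -0.1664  0.112 ]
```

```bash
python3 -m jog '{"turn":[[0,0,-1],[0,0,-0.875],[0,0,0],[0,0,0],[0,0,0],[0,0,0],[0,0,0],[0,0,0],[0,0,0],[0,0,0]],"delta_pos":[[0.5,-0.5,0],[1,-0.7,0.2],[1,-0.8,0.2],[1,-0.8,0.2],[1,-0.8,0],[1,-0.8,0],[1,-0.8,0],[0.5,-0.8,0],[0.3,-0.5,0],[0,0,0]],"hand":[1,1,1,1,1,1,1,1,1,1]}' 40; python3 -c "
from workcell import bot;print(bot.get_obs()['q'])"
```

```text
time: 1.1
ee_pos: [0.435, 0.2569, 0.2544]
tcp_rot: [-179.9, 0.0, 150.7]
wrist_force: [-0.6, 0.4, -0.3]
opening: 0.0851
[ 3.05852744e+01 -5.52104867e-01  6.95867947e+00  9.75598030e+01
 -3.29704243e-02  5.99085310e+01]
```

```bash
python3 -m jog '{"turn":[[0,0,0],[0,0,0],[0,0,0],[0,0,0],[0,0,0],[0,0,0],[0,0,0],[0,0,0],[0,0,0],[0,0,0]],"delta_pos":[[0.6,-0.56,0],[0.8,-0.75,0],[0.8,-0.75,0],[0.5,-0.5,0],[0.25,-0.24,-0.3],[0,0,-0.4],[0,0,-0.4],[0,0,-0.2],[0,0,0],[0,0,0]],"hand":[1,1,1,1,1,1,1,1,1,1]}'
python3 - <<'E'
from workcell import camera
import cv2,numpy as np
for n,b in(("side",(115,195,270,370)),("top",(150,240,210,320))):
    c=camera(n);np.savez(n+"1.npz",**c);f=c["frame"][b[0]:b[1],b[2]:b[3],::-1];cv2.imwrite(f"pics/{n}1.png",cv2.resize(f,None,fx=6,fy=6,interpolation=cv2.INTER_CUBIC))
E
```

```text
time: 2.1
ee_pos: [0.5738, 0.127, 0.1903]
tcp_rot: [180.0, 0.0, 151.0]
wrist_force: [0.7, -0.5, -0.1]
opening: 0.085
```

View pics/side1.png

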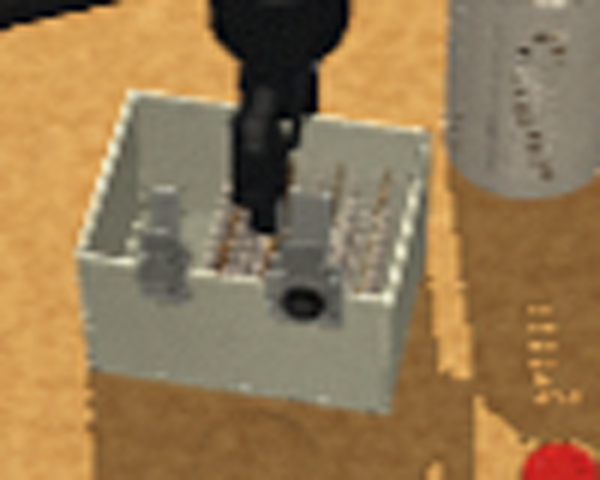

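View pics/top1.png

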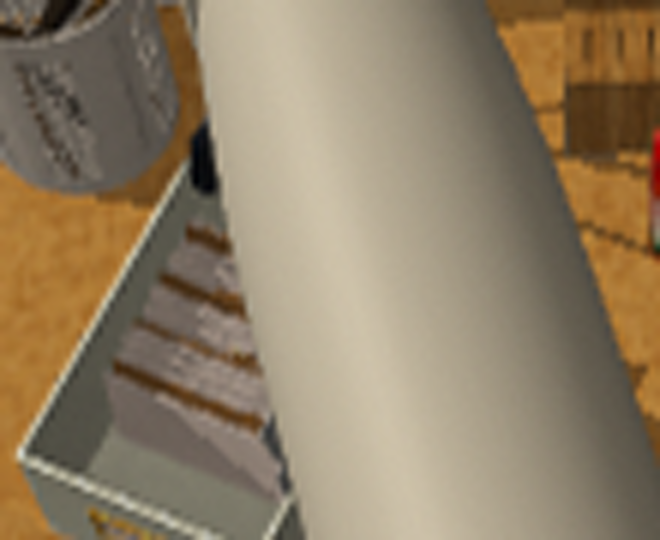

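The fingers hang at (262,225), left of the large tails at (308,215). The pose is 12 mm short along the wall, which matches the reading. I'll correct that and go down.

```bash
python3 -m jog '{"turn":[[0,0,0],[0,0,0],[0,0,0],[0,0,0],[0,0,0],[0,0,0],[0,0,0],[0,0,0],[0,0,0],[0,0,0]],"delta_pos":[[0.1,-0.1,0],[0.07,-0.1,0],[0,0,-0.2],[0,0,-0.3],[0,0,-0.3],[0,0,-0.2],[0,0,-0.1],[0,0,-0.08],[0,0,0],[0,0,0]],"hand":[1,1,1,1,1,1,1,1,1,1]}'
python3 - <<'E'
from workcell import camera
import cv2,numpy as np
for n,b in(("side",(115,195,270,370)),):
    c=camera(n);np.savez(n+"2.npz",**c);f=c["frame"][b[0]:b[1],b[2]:b[3],::-1];cv2.imwrite(f"pics/{n}2.png",cv2.resize(f,None,fx=6,fy=6,interpolation=cv2.INTER_CUBIC))
E
```

```text
time: 3.2
ee_pos: [0.5827, 0.1164, 0.1313]
tcp_rot: [180.0, 0.0, 150.9]
wrist_force: [-0.3, -0.4, 0.1]
opening: 0.0857
```

View pics/side2.png

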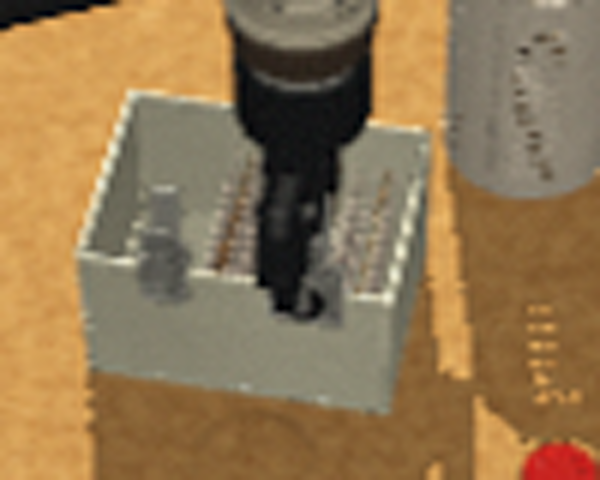

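Run:
```python
import numpy as np
from h import *
S=np.load("side2.npz")
a=np.radians(-28.9);ex=np.array([np.cos(a),np.sin(a)]);ey=np.array([-ex[1],ex[0]])
c=np.array([.5827,.1164])
for z in(.131,.144):
    u,v=pix(S,[*(c-.047*ey),z]);print(z,(u-270)*6,(v-115)*6)
P=cloud(S);k=(S["range_z"]>0)&(S["frame"].astype(int).sum(-1)<120)&(P[...,2]>.12)&(P[...,2]<.18)&(abs(P[...,0]-.57)<.09)&(abs(P[...,1]-.11)<.1)
D=P[k][:,:2]-np.array([.5783,.1975]);X=D@ex;Y=D@ey;s=Y<-.09
print(s.sum(),np.percentile(X[s],[2,50,98]),np.percentile(Y[s],[2,50,98]),P[k][s][:,2].min())
```

```text
0.131 283.3402658503858 324.9929431439586
0.144 283.03899760617014 310.2424732961658
9 [0.04028003 0.04403919 0.04864041] [-0.12738809 -0.12268054 -0.12046083] 0.15331774934345865
```

The outer fingertip is seen at (288,305) and was predicted at (283,310), so it is lined up with the clip. Closing now.

```bash
python3 -m jog '{"turn":[[0,0,0],[0,0,0],[0,0,0],[0,0,0],[0,0,0],[0,0,0],[0,0,0],[0,0,0],[0,0,0],[0,0,0]],"delta_pos":[[0,0,0],[0,0,0],[0,0,0],[0,0,0],[0,0,0],[0,0,0],[0,0,0],[0,0,0],[0,0,0],[0,0,0]],"hand":[-1,-1,-1,-1,-1,-1,-1,-1,-1,-1]}' 60
python3 - <<'E'
from workcell import camera
import cv2,numpy as np
for n,b in(("side",(115,195,270,370)),):
    c=camera(n);np.savez(n+"3.npz",**c);f=c["frame"][b[0]:b[1],b[2]:b[3],::-1];cv2.imwrite(f"pics/{n}3.png",cv2.resize(f,None,fx=6,fy=6,interpolation=cv2.INTER_CUBIC))
E
```

```text
time: 4.25
ee_pos: [0.5824, 0.1163, 0.1308]
tcp_rot: [-180.0, -0.0, 150.9]
wrist_force: [0.2, 0.3, -0.1]
opening: 0.0128
```

View pics/side3.png

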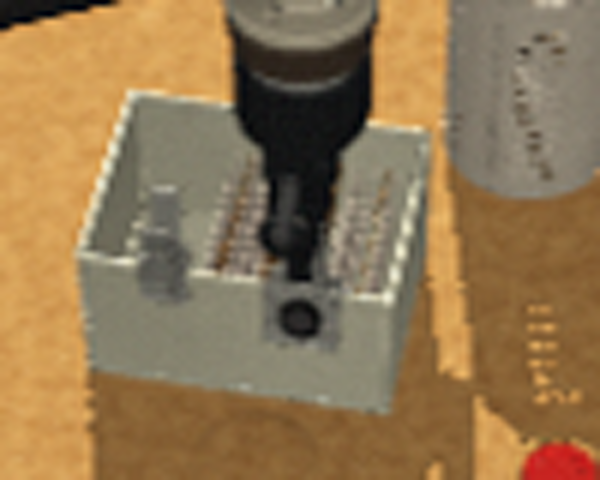

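The fingers stop at 13 mm and the magnet jaw has swung out and down to (299,318), so the clip is squeezed open. Lifting.

```bash
python3 -m jog '{"turn":[[0,0,0],[0,0,0],[0,0,0],[0,0,0],[0,0,0],[0,0,0],[0,0,0],[0,0,0],[0,0,0],[0,0,0]],"delta_pos":[[0,0,0.1],[0,0,0.2],[0,0,0.3],[0,0,0.3],[0,0,0.3],[0,0,0.3],[0,0,0.2],[0,0,0.1],[0,0,0],[0,0,0]],"hand":[-1,-1,-1,-1,-1,-1,-1,-1,-1,-1]}'
python3 - <<'E'
from workcell import camera
import cv2,numpy as np
for n,b in(("side",(115,195,270,370)),):
    c=camera(n);np.savez(n+"4.npz",**c);f=c["frame"][b[0]:b[1],b[2]:b[3],::-1];cv2.imwrite(f"pics/{n}4.png",cv2.resize(f,None,fx=6,fy=6,interpolation=cv2.INTER_CUBIC))
E
```

```text
time: 5.3
ee_pos: [0.5824, 0.1163, 0.2203]
tcp_rot: [-180.0, -0.0, 150.9]
wrist_force: [1.3, -1.8, -0.2]
opening: 0.0132
```

View pics/side4.png

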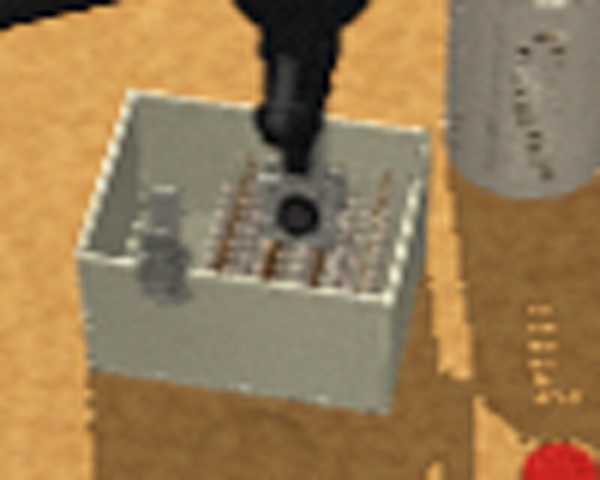

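Held and clear of the rim, and the small clip is untouched. Next: turn +112° and move over the card.

```bash
python3 -m jog '{"turn":[[0,0,0.4],[0,0,0.8],[0,0,0.8],[0,0,0.8],[0,0,0.8],[0,0,0.8],[0,0,0.8],[0,0,0.8],[0,0,0.8],[0,0,0.8]],"delta_pos":[[0,-0.1,0],[0,-0.25,0],[0,-0.3,0],[0,-0.3,0],[0,-0.3,0],[0,-0.3,0],[0,-0.3,0],[0,-0.3,0],[0,-0.3,0],[0,-0.3,0]],"hand":[-1,-1,-1,-1,-1,-1,-1,-1,-1,-1]}'; python3 -m jog '{"turn":[[0,0,0.8],[0,0,0.8],[0,0,0.8],[0,0,0.8],[0,0,0.8],[0,0,0.8],[0,0,0.8],[0,0,0.6],[0,0,0.2],[0,0,0]],"delta_pos":[[-0.1,-0.4,0],[0,-0.4,0],[0,-0.4,0],[0,-0.4,0],[0,-0.4,0],[0,-0.4,0],[0,-0.3,0],[0,-0.2,0],[0,0,0],[0,0,0]],"hand":[-1,-1,-1,-1,-1,-1,-1,-1,-1,-1]}'
```

```text
time: 6.35
ee_pos: [0.5822, -0.0218, 0.22]
tcp_rot: [180.0, -0.1, -148.0]
wrist_force: [-0.3, 0.1, -0.9]
opening: 0.0128
time: 7.35
ee_pos: [0.5773, -0.166, 0.2203]
tcp_rot: [179.9, 0.0, -97.2]
wrist_force: [-0.3, -0.1, -2.2]
opening: 0.0134
```

Run:
```python
from workcell import camera
import cv2,numpy as np
for n,b in(("side",(150,270,300,400)),("top",(140,240,290,420))):
    c=camera(n);np.savez(n+"5.npz",**c);f=c["frame"][b[0]:b[1],b[2]:b[3],::-1];cv2.imwrite(f"pics/{n}5.png",cv2.resize(f,None,fx=5,fy=5,interpolation=cv2.INTER_CUBIC))
```

```text
(no output)
```

View pics/side5.png

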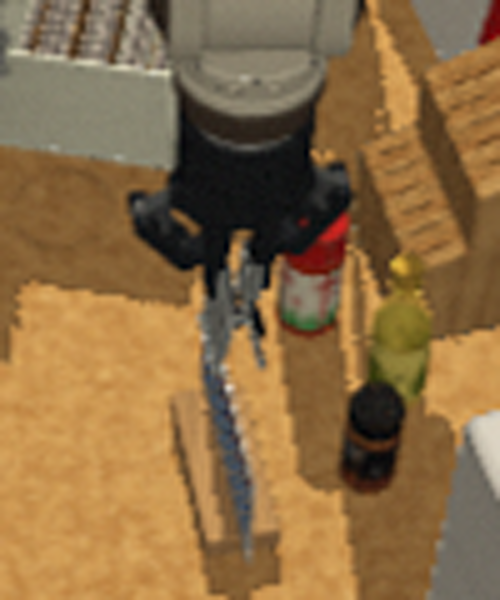

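View pics/top5.png

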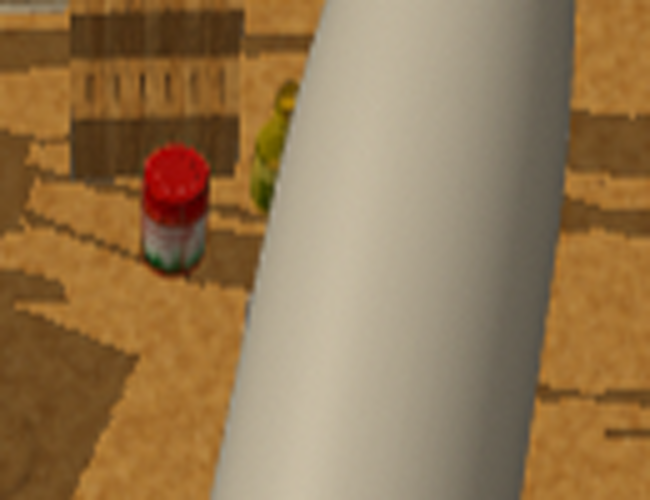

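The side view shows the plain jaw at (215,330) on the ruled side and the magnet jaw at (258,350) on the blank side; the arm hides the top view. I'll check the lips against prediction.

Run:
```python
import numpy as np,cv2
from h import *
S=np.load("side5.npz");b=(190,230,330,365);K=14
f=cv2.resize(S["frame"][b[0]:b[1],b[2]:b[3],::-1],None,fx=K,fy=K,interpolation=cv2.INTER_NEAREST).copy()
a=np.radians(-7.1);cx=np.array([np.cos(a),np.sin(a)]);cy=np.array([-cx[1],cx[0]]);c=np.array([.5773,-.166])
def dot(p,col):
    u,v=pix(S,p);cv2.circle(f,(int((u-b[2]+.5)*K),int((v-b[0]+.5)*K)),4,col,-1)
for x in(-.0125,.0125):
    for y in(-.023,.023): dot([*(c+x*cx+y*cy),.1733],(0,0,255) if x<0 else (0,255,0))
cv2.imwrite("pics/s5b.png",f)
P=cloud(S);m=(S["range_z"]>0)&(P[...,2]>.155)&(P[...,2]<.23)
D=P[...,:2]-c;X=D@cx;Y=D@cy;m&=(abs(X)<.05)&(abs(Y)<.05)
for z0 in np.arange(.16,.205,.01):
    k=m&(abs(P[...,2]-z0)<.005)
    print(z0.round(3),"X",np.sort(X[k]).round(3)[::2]," Y",np.sort(Y[k]).round(3)[[0,-1]] if k.any() else 0)
```

```text
0.16 X []  Y 0
0.17 X [-0.018 -0.017 -0.017 -0.016 -0.015 -0.015 -0.015 -0.014 -0.014 -0.012
  0.015]  Y [-0.024  0.018]
0.18 X [-0.015 -0.014 -0.013 -0.013 -0.013 -0.012 -0.012 -0.011 -0.011  0.009
  0.011  0.013]  Y [-0.024  0.021]
0.19 X [-0.013 -0.012 -0.011 -0.01  -0.01   0.008  0.012  0.014  0.017]  Y [-0.022  0.014]
0.2 X [-0.011 -0.01  -0.01  -0.01  -0.009 -0.008 -0.003  0.002  0.008  0.011
  0.013  0.013  0.015]  Y [-0.026  0.01 ]
```

View pics/s5b.png

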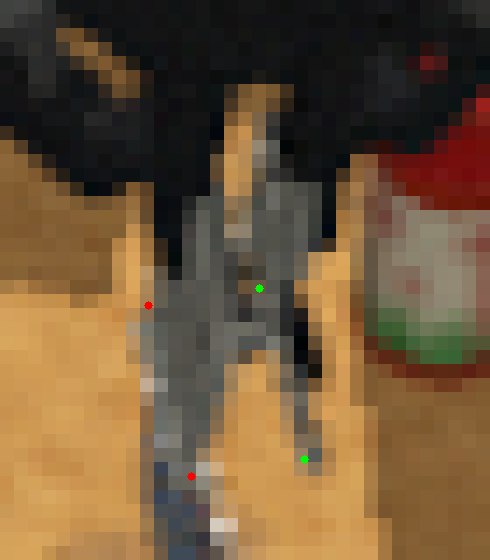

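The predicted lip corners land on the seen lips at (191,476) and (304,460). I'll lower to just above the card and check again.

```bash
python3 -m jog '{"turn":[[0,0,0],[0,0,0],[0,0,0],[0,0,0],[0,0,0],[0,0,0],[0,0,0],[0,0,0],[0,0,0],[0,0,0]],"delta_pos":[[0,0,-0.1],[0,0,-0.2],[0,0,-0.2],[0,0,-0.2],[0,0,-0.2],[0,0,-0.1],[0,0,-0.04],[0,0,0],[0,0,0],[0,0,0]],"hand":[-1,-1,-1,-1,-1,-1,-1,-1,-1,-1]}'
cat > v.py <<'E'
import sys,numpy as np,cv2
from workcell import camera,bot
from h import *
n=sys.argv[1];S=camera("side");np.savez("side"+n+".npz",**S);b=(200,255,325,370);K=10
f=cv2.resize(S["frame"][b[0]:b[1],b[2]:b[3],::-1],None,fx=K,fy=K,interpolation=cv2.INTER_NEAREST).copy()
a=np.radians(-7.1);cx=np.array([np.cos(a),np.sin(a)]);cy=np.array([-cx[1],cx[0]]);t=bot.get_obs()["ee_pos"];c=t[:2]
def dot(p,col):
    u,v=pix(S,p);cv2.circle(f,(int((u-b[2]+.5)*K),int((v-b[0]+.5)*K)),3,col,-1)
for x in(-.0125,.0125):
    for y in(-.023,.023): dot([*(c+x*cx+y*cy),t[2]-.047],(0,0,255) if x<0 else (0,255,0))
cv2.imwrite(f"pics/s{n}.png",f)
P=cloud(S);m=(S["range_z"]>0);e=np.array([.578,-.166]);D=P[...,:2]-e;X=D@cx;Y=D@cy
m&=(abs(X)<.035)&(P[...,2]>.09)
k=m&(Y<-.03)&(Y>-.073)&(abs(X)<.012)&(P[...,2]<.12);print("card X near half",np.median(X[k]).round(4),"ztop",np.sort(P[...,2][k])[-5:].round(3))
L=t[2]-.047
k=m&(abs(Y)<.03)&(abs(P[...,2]-L-.006)<.007);print("jaw X",np.sort(X[k]).round(3),"zmin")
print(t.round(4),bot.get_obs()["wrist_force"].round(1))
E
python3 v.py 6
```

```text
time: 8.45
ee_pos: [0.5777, -0.1662, 0.1693]
tcp_rot: [-180.0, -0.0, -97.1]
wrist_force: [-0.2, 0.5, -1.7]
opening: 0.0127
card X near half -0.0009 ztop [0.114 0.115 0.116 0.116 0.119]
jaw X [-0.017 -0.017 -0.016 -0.015 -0.015 -0.014 -0.014 -0.014 -0.014 -0.014
 -0.013 -0.013 -0.013 -0.013 -0.013 -0.012 -0.012 -0.012 -0.012 -0.012
 -0.011  0.01   0.014  0.014  0.015  0.016  0.019] zmin
[ 0.5777 -0.1662  0.1693] [-1.5  0.2 -0.6]
```

View pics/s6.png

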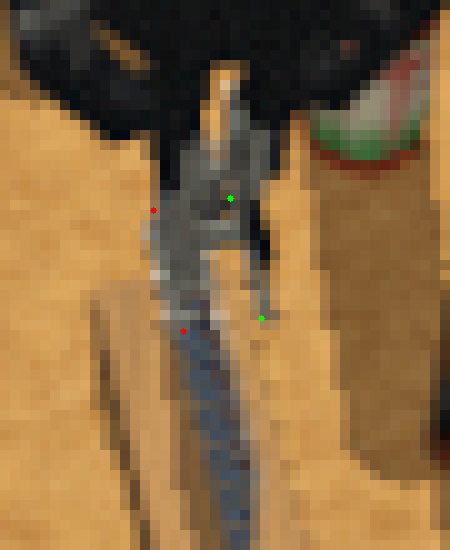

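The near ends of the lips, at (183,331) and (262,319), straddle the card edge and the card still stands in place. Last 25 mm down, slowly.

```bash
python3 -m jog '{"turn":[[0,0,0],[0,0,0],[0,0,0],[0,0,0],[0,0,0],[0,0,0],[0,0,0],[0,0,0],[0,0,0],[0,0,0]],"delta_pos":[[0,0,-0.05],[0,0,-0.1],[0,0,-0.1],[0,0,-0.1],[0,0,-0.1],[0,0,-0.05],[0,0,0],[0,0,0],[0,0,0],[0,0,0]],"hand":[-1,-1,-1,-1,-1,-1,-1,-1,-1,-1]}'
python3 v.py 7
```

```text
time: 9.5
ee_pos: [0.5776, -0.1662, 0.1441]
tcp_rot: [-180.0, -0.0, -97.1]
wrist_force: [0.5, -0.7, -1.2]
opening: 0.0127
card X near half -0.0008 ztop [0.113 0.114 0.114 0.114 0.116]
jaw X [-0.017 -0.017 -0.017 -0.017 -0.016 -0.016 -0.015 -0.015 -0.014 -0.014
 -0.014 -0.014 -0.014 -0.013 -0.013 -0.013 -0.013 -0.013 -0.012 -0.012
 -0.011 -0.011 -0.011 -0.002 -0.001 -0.001 -0.001  0.001  0.01   0.011
  0.011  0.012  0.014  0.019] zmin
[ 0.5776 -0.1662  0.144 ] [-0.2 -0.1 -0.1]
```

View pics/s7.png

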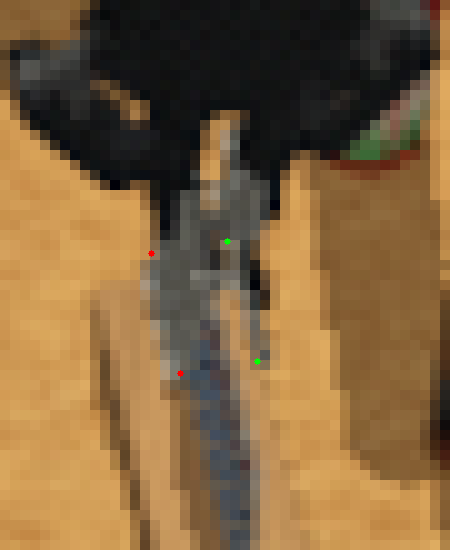

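The card stands between the jaws: plain lip at (180,374), magnet lip at (258,361), card between them at about (215,370) with gaps on both sides. Handing in.

```bash
python3 -c "
from workcell import ticket;print(ticket.job_done())"
```

```text
the job is handed in; nothing more can be done
None
```

I took the large clip off the tin and turned it 112° so its magnet is on the card's blank back. It is now held squeezed open over the middle of the card's top edge. I handed the job in at 9.5 s; it reports no verdict.

**Last checks (side camera and robot state):**
- **Jaws:** they sit about 12–14 mm either side of the card's centre plane, measured to their outer faces. The lips are about 15 mm below the edge, going by the tool height; the picture agreed.
- **Alignment:** the clip is square to the card within about 1° and within a few millimetres of its middle.
- **Contact:** the wrist force was about zero. The card had not visibly moved, and the small clip had not moved when I last saw it, just after the lift.
- **Grip:** the fingers read a 13 mm opening. That is less than the 16 mm quoted over the tails, but the picture showed the clip wide open.

**What I couldn't confirm well:**
- **One camera only:** the arm hid the top view over the card, so the final checks use the side camera alone.
- **Two-view heights:** for the tin rim these came out 3–11 mm above the stated 105 mm. The depth readings (about 103.5 mm) agreed better, so I used 105 mm.
- **Card's near corner:** I first picked the bottom corner by mistake and corrected it.

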